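# Make up two board-repair kits

### The job

Make up the two repair kits from the loose parts on the blue mat, every part standing the way it stands now, flat on the floor of its tray with nothing on top of anything else: the L-shaped aluminium bracket and the transformer go into the small oblong tray, where both fit only with the bracket along the walls and the transformer nested inside its angle, and the finned heat sink, the relay and the tall slim capacitor go side by side into the square tray. Set each part down gently, never letting it drop, and leave the short wide capacitor where it stands.

Things in the scene. Friction and masses are not known exactly. Their poses are not given: they have to be found in the camera images.
- oblong_tray: fixed grey antistatic kit tray, the smaller, oblong one: inside 100 (its x) by 62 (its y), walls 4 thick, floor 3 thick, rim 12 above the tray's underside. Origin: centre of the underside, which lies on the blue mat (mat top 3 mm above the bench); z up
- square_tray: fixed grey antistatic kit tray, the larger, square one: inside 116 by 116, walls 4 thick, floor 3 thick, rim 12 above its underside. Origin: centre of the underside, on the mat; z up
- bracket_center (a point): L-shaped aluminium angle, standing on edge: 25 high, legs 8 thick, long leg 88, short leg 50 (outer). The point is in the long leg, mid-thickness, 12.5 above the foot, beside the centre of mass, 31 from the short leg's outer face. x: along the long leg to the corner; y: the way the short leg points. The centre of the 88 x 50 outline is at x -13, y +21 from the point. 90 g
- transformer_center (a point): small mains transformer: dark laminated iron core 54 (its x) by 24 (its y) by 45 high, with a yellow coil and white flanges bulging to 36 along y between 4 and 40 above its foot. The flat end faces of the core (across x, 54 apart) are free over the whole height. The point is the centre, half-way up (22.5 above its foot). About 220 g
- heatsink_center (a point): black finned heat sink, solid to the touch: 46 (x) by 24 (y) by 40 high, standing with its fins upright. The point is the centre, 20 above its foot. About 80 g
- relay_center (a point): plug-in relay, a white box on a black base with a small orange test lever on top: 28 (x) by 22 (y) by 36 high. The point is the centre, 18 above its foot. About 35 g
- tall_cap_center (a point): tall slim can capacitor, black sleeve with a bare aluminium top, diameter 25, height 50, upright. The point is the centre, 25 above its foot. About 35 g
- short_cap_center (a point): short wide can capacitor, black sleeve with a bare aluminium top, diameter 35, height 30, upright among the stock; it belongs to neither kit. The point is the centre, 15 above its foot
There are look-alikes about, which are no part of the job. What is shaped like the part that bears relay_center but green or purple is not meant.

How it is judged:
At the end, for the whole second after the job is handed in: Bracket and transformer are inside the oblong tray, heat sink, relay and tall capacitor inside the square tray; each stands upright (within 0.1 rad) on the tray's floor (not more than 3 mm above it), released and at rest (x of bracket_center in the frame of oblong_tray between -0.05 and 0.05 m and y of bracket_center in the frame of oblong_tray between -0.031 and 0.031 m and z of bracket_center in the frame of oblong_tray below 0.0185 m and angle between each of bracket_center, transformer_center, heatsink_center, relay_center, tall_cap_center's own z axis and vertical below 0.1 rad and linear speed of each of bracket, transformer, heatsink, relay, tall_cap below 0.01 m/s and x of transformer_center in the frame of oblong_tray between -0.05 and 0.05 m and y of transformer_center in the frame of oblong_tray between -0.031 and 0.031 m and z of transformer_center in the frame of oblong_tray below 0.0285 m and x of heatsink_center in the frame of square_tray between -0.058 and 0.058 m and y of heatsink_center in the frame of square_tray between -0.058 and 0.058 m and z of heatsink_center in the frame of square_tray below 0.026 m and x of relay_center in the frame of square_tray between -0.058 and 0.058 m and y of relay_center in the frame of square_tray between -0.058 and 0.058 m and z of relay_center in the frame of square_tray below 0.024 m and x of tall_cap_center in the frame of square_tray between -0.058 and 0.058 m and y of tall_cap_center in the frame of square_tray between -0.058 and 0.058 m and z of tall_cap_center in the frame of square_tray below 0.031 m); the robot touches nothing.
It fails at once if a part for the kits is dropped (in free fall for more than about 25 mm) or knocked flying ((contact force between the fingers and bracket below 0.1 N and linear speed of bracket above 0.7 m/s) or (contact force between the fingers and transformer below 0.1 N and linear speed of transformer above 0.7 m/s) or (contact force between the fingers and heatsink below 0.1 N and linear speed of heatsink above 0.7 m/s) or (contact force between the fingers and relay below 0.1 N and linear speed of relay above 0.7 m/s) or (contact force between the fingers and tall_cap below 0.1 N and linear speed of tall_cap above 0.7 m/s)).
It fails at once if the short capacitor is moved by more than 20 mm (distance of short_cap_center from where it was at the start of the episode above 0.02 m).
It also fails if it takes over 144 s, if anything falls off the work surface, if the arm or the gripper's body presses on something with over 40 N, if the wrist force passes 120 N, or if a joint passes its speed limit or range.

### The arm

A 7-joint arm with a two-finger parallel gripper is mounted at the origin on the work surface. World frame = base frame: x ahead of the robot, y to its left, z up, the work surface at z = 0. Lengths are in m, angles in rad, forces in N, time in s.
With the tool pointing down it reaches from about 0.35 to 0.9 m from the base axis. Payload 19.9 kg.
Tool frame: the origin (TCP) lies midway between the tips of the shut fingers; the grasp point (between the pads) lies r.grip_depth behind it (r.grip_depth is the distance from the TCP to the grasp point, in m); z points along the fingers, y is the line along which they close (so a half turn about z gives the same grasp; the last joint's range is limited). The gripper opens to 94 mm and grips with 3 to 60 N. Pads are 16 mm wide; open, the fingers measure 119 mm over their backs; the gripper's body (75 mm by 177 mm) begins 78 mm behind the grasp point.
Start: joints at [-1.175, 0.417, -0.01, 1.614, 0.005, 1.111, -0.053], TCP at [0.265, 0.566, 0.205] pointing down, gripper open.
Joint ranges: [-2.81, 2.81], [-0.39, 2.02], [-1.27, 1.25], [0.06, 2.57], [-1.19, 4.33], [0.19, 2], [-2.82, 2.82]. Speed limits (rad/s): [1.89, 1.89, 2.39, 2.39, 3.01, 3.01, 3.01].

### API

Orientations are given as a unit quaternion [x, y, z, w].
In Python, from bench import r gives the robot as it stands. The module is installed in compiled form; this text tells all that it offers. Calls block until the motion is done:
- r.move_ptp(position, orientation): joint-space move of the TCP to a pose.
- r.move_straight(position, ori=None, max_speed=0.15, contact_N=None): straight line of the TCP; ori=None keeps the orientation; max_speed is the mean speed in m/s. With contact_N (N) it stops when the force on the tool has changed by that much, and returns True; else False.
- r.move_joints(angles): joint-space move.
- r.grip(opening, squeeze=None): finger opening in m; squeeze is the grip in N (None keeps the last); returns when the fingers have stopped.
- r.dwell(seconds).
- r.inverse_kinematics(position, orientation): joint angles nearest the present ones, or None.
- r.get_obs(): the state.
- r.capture(name): name is "side" or "top"; returns (picture, depth): 420x560x3 uint8, red, green, blue; 420x560 float32, m along the optical axis (not along the pixel's ray), 0 where there is no reading.
- r.calibration(name): a dict with "fx", "fy", "cx", "cy" (pixels), "cam_to_world" (4x4, takes a point from camera to world coordinates). Camera axes: x right, y down, z forward; pixel columns grow to the right and rows downward; lengths in m; the calibration is good to about 2 mm. A picture is of the moment at which its call begins. calibration takes no time and is no camera call.
A pose or a line that the arm cannot do raises r.MotionError and nothing moves.
- r.sign_off(): hands the job in; it is judged then, once.
The state is a dict: "clock": time; "q": joint angles; "joint_velocities": joint speeds; "tau": joint torques, N m; "position": TCP position; "tcp_rot": TCP orientation; "ft_force": force on the tool from outside, world axes, zero at the start; "wrist_torque": the same for the moment, N m; "opening": finger opening in m; "gripper_force": force on a finger pad.
Only numpy, scipy, OpenCV 4.12 (cv2) and the standard library are available. Lean on these libraries where they do the work, as an engineer would, in place of code of your own. Each camera call takes 0.05 s, during which the arm holds its last target. There are 200 camera calls.

## Working session

There is one attempt and no reset: what is moved stays moved. The work goes in short steps, each a Python script; the robot and the scene stay as the last script left them, time stands still between calls to the robot, and variables do not carry over. Pictures are saved under pics/ and viewed, at most 14 in all, crops included, and the job is handed in when it is done.

```bash
mkdir -p pics; python3 - <<'E'
from bench import r
import cv2,numpy as np
for n in ("top","side"):
    im,d=r.capture(n); cv2.imwrite(f"pics/{n}0.png",im[:,:,::-1]); np.save(f"{n}0.npy",d)
    c=r.calibration(n); print(n,c["fx"],c["fy"],c["cx"],c["cy"]); print(np.round(c["cam_to_world"],3))
o=r.get_obs(); print(r.grip_depth,o["clock"],o["tcp_rot"],o["opening"])
E
```

```text
top 523.50944827246 523.50944827246 284.07771531396213 225.0933671778606
[[-0.029 -0.997  0.077  0.429]
 [-1.     0.03   0.006  0.007]
 [-0.008 -0.077 -0.997  1.049]
 [ 0.     0.     0.     1.   ]]
side 451.0569119447767 451.0569119447767 276.0954858884476 207.77034992520726
[[ 0.999 -0.033  0.031  0.489]
 [-0.046 -0.733  0.678 -0.631]
 [ 0.    -0.679 -0.734  0.717]
 [ 0.     0.     0.     1.   ]]
0.0188 0.1 [ 2.17145952e-01  9.76139001e-01 -5.25854225e-04 -9.32472191e-05] 0.09408086413892186
```

View pics/top0.png

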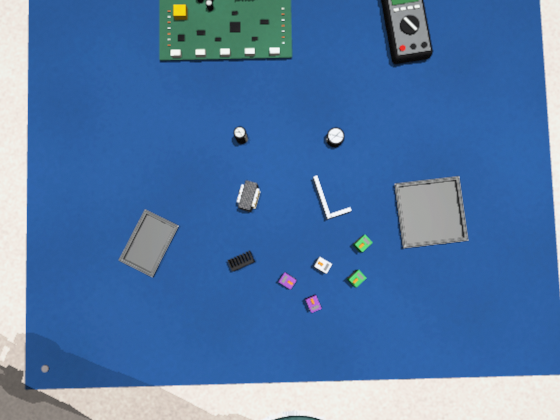

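View pics/side0.png

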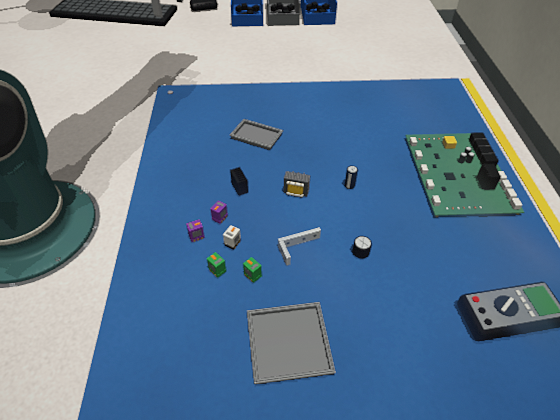

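The top view shows the oblong tray at about (149,243), the square tray at (431,212) and the bracket with its corner at (328,217). The transformer is at (248,196), the heat sink at (241,261) and the white relay at (323,265), with green and purple decoys around it. The tall capacitor is at (240,134) and the short one at (336,136). Next I'll get the poses from depth.

```bash
cat > vis.py <<'E'
import cv2,numpy as np
from bench import r
def cloud(n,d):
    c=r.calibration(n); v,u=np.mgrid[:420,:560]
    p=np.stack([(u-c["cx"])/c["fx"]*d,(v-c["cy"])/c["fy"]*d,d,np.ones_like(d)],-1)
    return (p@c["cam_to_world"].T)[...,:3]
def pix(n,P):
    c=r.calibration(n); q=np.linalg.inv(c["cam_to_world"])@np.append(P,1)
    return np.array([c["fx"]*q[0]/q[2]+c["cx"],c["fy"]*q[1]/q[2]+c["cy"]])
def rect(P):
    (c,s,a)=cv2.minAreaRect((P[:,:2]*1000).astype(np.float32)); return np.round(c,1),np.round(s,1),round(a,1)
E
python3 - <<'E'
from vis import *
T=cloud("top",np.load("top0.npy")); S=cloud("side",np.load("side0.npy"))
t=cv2.imread("pics/top0.png"); s=cv2.imread("pics/side0.png")
print("mat z", np.median(T[80:120,100:200,2]), np.median(S[270:300,150:200,2]))
B={"obl":((115,205,185,280),(.008,.03)),"sq":((388,172,475,252),(.008,.03)),"br":((308,170,358,224),(.02,.04)),"tr":((230,175,268,216),(.042,.06)),"hs":((222,245,262,277),(.036,.055)),"rel":((311,254,334,276),(.03,.055)),"tall":((228,122,252,148),(.045,.07)),"short":((322,124,350,150),(.027,.045))}
for k,((a,b,c,e),(lo,hi)) in B.items():
    P=T[b:e,a:c].reshape(-1,3); P=P[(P[:,2]>lo)&(P[:,2]<hi)]
    print("T",k,len(P),rect(P),"med",np.round(np.median(P,0)*1000,1),"mean",np.round(P.mean(0)*1000,1))
    # same region in side cloud
    lo2=P.min(0)-.008; hi2=P.max(0)+.008; Q=S.reshape(-1,3); Q=Q[((Q>lo2)&(Q<hi2)).all(1)&(Q[:,2]>lo)]
    if len(Q): print("  S",len(Q),rect(Q),"med",np.round(np.median(Q,0)*1000,1))
def crop(im,a,b,c,e,f): return cv2.resize(im[b:e,a:c],None,fx=f,fy=f,interpolation=cv2.INTER_CUBIC)
cv2.imwrite("pics/c1.png",crop(t,225,120,365,225,5.5))
cv2.imwrite("pics/c2.png",crop(t,220,225,345,285,6))
E
```

```text
mat z 0.004087231044389128 0.0030703479945928813
T obl 1130 (array([483.8, 283.6]), array([133.3, 147.2]), 89.4) med [482.9 283.2  13.4] mean [482.2 282.7  12.9]
  S 401 (array([481.1, 279.9]), array([ 79.1, 116.2]), 62.0) med [482.3 285.8  13.7]
T sq 1497 (array([ 534.1, -277. ]), array([149.3, 164. ]), 7.1) med [ 528.2 -281.2   13.1] mean [ 527.4 -280.9   12.6]
  S 1655 (array([ 526.8, -281.4]), array([130.2, 132.2]), 5.0) med [ 529.3 -284.7   14.5]
T br 296 (array([567.4, -83.8]), array([88.5, 49.9]), 16.9) med [541.4 -69.9  28.2] mean [551.4 -75.4  28.1]
  S 327 (array([566.4, -85.5]), array([88.3, 51.1]), 17.9) med [546.  -72.2  27.4]
T tr 414 (array([566.9,  80.6]), array([35.4, 54.1]), 73.5) med [566.6  80.5  48. ] mean [566.4  80.8  47.8]
  S 262 (array([566.7,  77.8]), array([34.6, 54.7]), 70.9) med [565.8  74.8  47.4]
T hs 186 (array([440.8,  97.8]), array([24. , 45.8]), 22.0) med [438.1  97.3  43.4] mean [438.7  97.3  43.1]
  S 190 (array([440. ,  96.7]), array([24.8, 49.9]), 20.7) med [441.2  94.3  42.1]
T rel 171 (array([427.8, -60.4]), array([28.1, 22. ]), 59.7) med [428.  -60.2  39.5] mean [427.8 -60.3  39.4]
  S 168 (array([427.7, -63. ]), array([28.9, 23.2]), 54.2) med [428.  -65.9  38.4]
T tall 136 (array([688. ,  92.4]), array([23.5, 23.3]), 1.8) med [687.4  92.4  54.1] mean [687.6  92.6  53.7]
  S 90 (array([687.7,  88.8]), array([23.1, 21.9]), 82.6) med [687.6  86.9  52.8]
T short 249 (array([680.9, -94.8]), array([33.4, 34.3]), 43.5) med [680.4 -94.1  33.5] mean [680.5 -94.   33.4]
  S 227 (array([680.7, -96.6]), array([34.2, 32.9]), 78.5) med [680.5 -98.9  33.1]
```

View pics/c1.png

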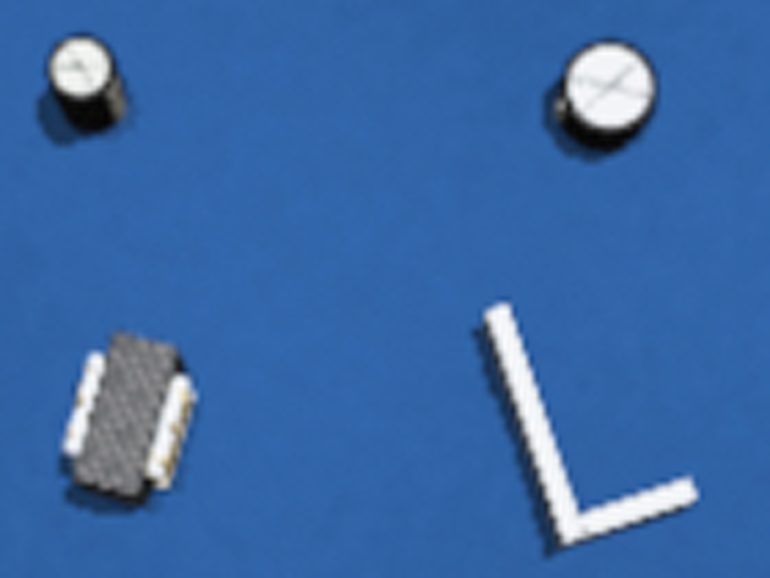

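View pics/c2.png

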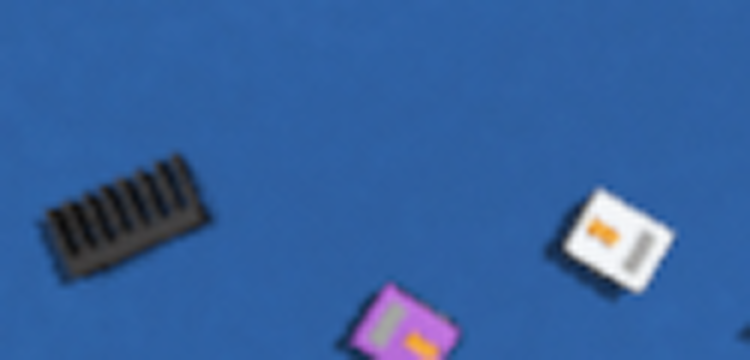

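The enlarged crops confirm the orientations: bracket long leg up and left of its corner, transformer axis about -17°, heat sink about 112°, and relay about 57°. Next I'll fit both trays and check reachability.

```bash
python3 - <<'E'
from vis import *
for n in ("top","side"):
    im=cv2.imread(f"pics/{n}0.png"); hsv=cv2.cvtColor(im,cv2.COLOR_BGR2HSV); c=r.calibration(n)
    m=(hsv[...,1]<90).astype(np.uint8)
    boxes=dict(obl=(110,200,190,285),sq=(385,170,478,255)) if n=="top" else dict(obl=(225,112,290,156),sq=(240,295,342,390))
    for k,(a,b,x,y) in boxes.items():
        mm=np.zeros_like(m); mm[b:y,a:x]=m[b:y,a:x]
        cs=max(cv2.findContours(mm,0,cv2.CHAIN_APPROX_NONE)[0],key=cv2.contourArea)[:,0].astype(float)
        M=c["cam_to_world"]; ray=np.c_[(cs[:,0]-c["cx"])/c["fx"],(cs[:,1]-c["cy"])/c["fy"],np.ones(len(cs))]@M[:3,:3].T
        P=M[:3,3]+ray*((0.015-M[2,3])/ray[:,2])[:,None]
        print(n,k,rect(P))
E
```

```text
top obl (array([482.6, 282.3]), array([ 76.5, 114.4]), 62.0)
top sq (array([ 527.5, -278.9]), array([130.3, 130.9]), 5.0)
side obl (array([479.7, 274.7]), array([ 86. , 117.1]), 62.0)
side sq (array([ 525.9, -282.9]), array([130.7, 131.2]), 5.0)
```

```bash
cat > job.py <<'E'
from vis import *
from scipy.spatial.transform import Rotation as Ro
OBL=(np.array([.4823,.281]),np.radians(152)); SQ=(np.array([.527,-.2805]),np.radians(5))
TIP=.012; MAT=.003; HI=.16
def world(tray,x,y):
    c,a=tray; return c+np.array([[np.cos(a),-np.sin(a)],[np.sin(a),np.cos(a)]])@[x,y]
def ori(th):
    y=np.array([np.cos(th),np.sin(th),0]); z=np.array([0,0,-1.])
    return Ro.from_matrix(np.c_[np.cross(y,z),y,z]).as_quat()
d=np.radians
# name: pick xy, closing-axis angle, part width, place xy, closing angle at place
PARTS={
"heatsink":([.4398,.0968],d(21.8),.024,world(SQ,-.030,0),SQ[1]),
"relay":([.4278,-.0615],d(-33),.022,world(SQ,.028,-.030),SQ[1]),
"tall_cap":([.6878,.0905],0.,.025,world(SQ,.028,.030),SQ[1]),
"bracket":([.5483,-.0685],d(-72.7),.008,world(OBL,.015,-.0235),d(-72.7)+OBL[1]-d(197.3)),
"transformer":([.5668,.0792],d(-17.5),.054,world(OBL,-.014,.006),OBL[1]),
}
def best(xy,th,flip=None):
    q0=np.array(r.get_obs()["q"]); o=[]
    for k in ([0,1] if flip is None else [flip]):
        s=[r.inverse_kinematics([*xy,z],ori(th+k*np.pi)) for z in (HI,.015)]
        if all(v is not None for v in s): o.append((abs(np.array(s[0])-q0).max(),k))
    return min(o) if o else None
def pick(n,squeeze=30,flip=None):
    xy,th,w,_,_=PARTS[n]; k=best(xy,th,flip)[1]; Q=ori(th+k*np.pi)
    r.grip(min(w+.022,.094)); r.move_ptp([*xy,HI],Q)
    r.move_straight([*xy,MAT+TIP],max_speed=.1); r.grip(w-.006 if w>.01 else 0.,squeeze)
    r.move_straight([*xy,HI],max_speed=.12); o=r.get_obs()
    print(n,"picked",k,"opening",round(o["opening"],4),"F",o["gripper_force"],"t",o["clock"]); return k
def over(n,flip=None):
    *_,xy,th=PARTS[n]; k=best(xy,th,flip)[1]; r.move_ptp([*xy,HI],ori(th+k*np.pi)); return k
def place(n,rel=.010):
    *_,w,xy,th=PARTS[n]; z=MAT+.003+TIP
    r.move_straight([*xy,z+.008],max_speed=.12)
    hit=r.move_straight([*xy,z-.004],max_speed=.02,contact_N=4)
    o=r.get_obs(); print(n,"contact",hit,"foot above floor mm",round((o["position"][2]-z)*1000,2),o["ft_force"])
    if hit: r.grip(w+rel); r.move_straight([*xy,HI],max_speed=.15)
    print("t",r.get_obs()["clock"])
    return hit
E
python3 - <<'E'
from job import *
for n,p in PARTS.items(): print(n,[ [best(p[i],p[i+1],k) for k in (0,1)] for i in (0,)],[best(p[3],p[4],k) for k in (0,1)])
pick("heatsink"); over("heatsink"); place("heatsink")
im,_=r.capture("top"); cv2.imwrite("pics/t1.png",im[:,:,::-1])
E
```

```text
heatsink [[(np.float64(0.5019030194839278), 0), (np.float64(2.6650773323776358), 1)]] [(np.float64(1.0264225182881215), 0), (np.float64(2.0145579538105447), 1)]
relay [[(np.float64(0.7858192348017278), 0), (np.float64(2.7700659313576557), 1)]] [(np.float64(1.0895036654966954), 0), (np.float64(1.9999240027533842), 1)]
tall_cap [[(np.float64(0.6593100729833166), 0), (np.float64(2.5227122815677716), 1)]] [(np.float64(1.042613973576771), 0), (np.float64(2.0905952133493226), 1)]
bracket [[(np.float64(0.8431854548601984), 0), (np.float64(2.1585143021087236), 1)]] [(np.float64(2.1099685383884195), 0), (np.float64(0.5533253412693875), 1)]
transformer [[(np.float64(0.5946436623635983), 0), (np.float64(2.705995318298123), 1)]] [(np.float64(2.106641961384108), 0), (np.float64(0.8330646460662652), 1)]
heatsink picked 0 opening 0.0243 F 29.999844431877136 t 6.2333
heatsink contact True foot above floor mm -0.04 [ 0.43698506 -0.63801104  4.96554561]
t 10.8833
```

```bash
python3 - <<'E'
from job import *
for n in ("relay","tall_cap"):
    pick(n,15); over(n)
    if r.get_obs()["opening"]<PARTS[n][2]-.003 or not place(n): break
k=pick("bracket",40)
im,_=r.capture("top"); cv2.imwrite("pics/t2.png",im[:,:,::-1])
im,_=r.capture("side"); cv2.imwrite("pics/s2.png",im[:,:,::-1])
print(r.get_obs()["position"])
E
```

```text
relay picked 0 opening 0.0217 F 14.977979063987732 t 15.875
relay contact True foot above floor mm -0.47 [ 1.01487176 -0.76809135  1.24490245]
t 20.2417
tall_cap picked 0 opening 0.0244 F 14.999661470399275 t 25.6917
tall_cap contact True foot above floor mm -0.39 [ 1.46311668 -1.44195826  0.88886463]
t 30.2917
bracket picked 1 opening 0.0075 F 39.995872378349304 t 35.2417
[ 0.54799175 -0.06850768  0.159381  ]
```

View pics/s2.png

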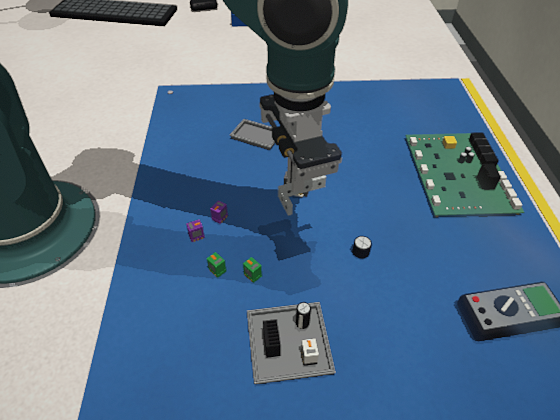

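The square tray is complete: heat sink at (271,338), capacitor at (303,316) and relay at (310,350), all upright. The bracket is held. I'll bring it over the oblong tray and check it before lowering.

```bash
python3 - <<'E'
from job import *
print(best(*PARTS["bracket"][3:],1))
over("bracket",1)
xy=PARTS["bracket"][3]; r.move_straight([*xy,.06])
im,dd=r.capture("side"); cv2.imwrite("pics/s3.png",cv2.resize(im[80:200,190:350,::-1],None,fx=5,fy=5,interpolation=cv2.INTER_CUBIC))
S=cloud("side",dd)[80:200,190:350]; P=S[(S[...,2]>.035)&(S[...,2]<.07)]; print(r.get_obs()["opening"],len(P))
E
```

```text
(np.float64(1.482232529771297), 1)
0.0075596895215591835 601
```

View pics/s3.png

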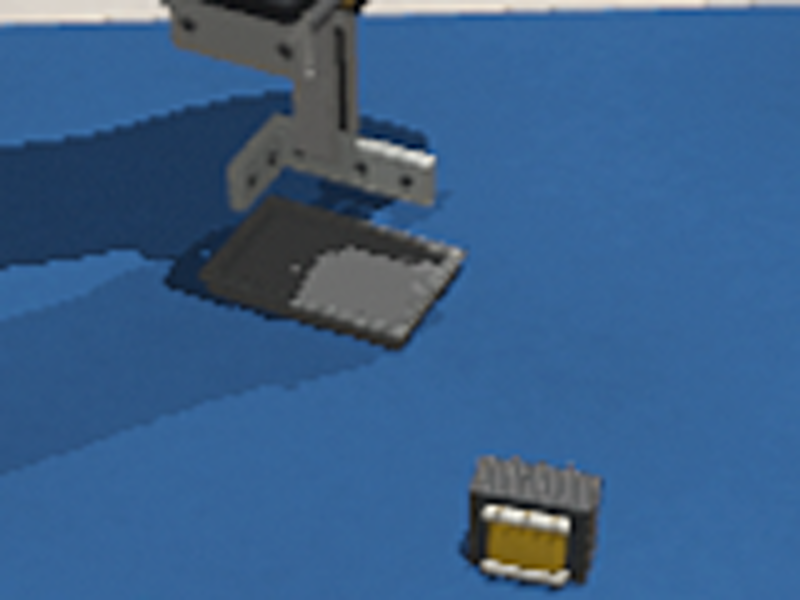

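The crop shows the bracket hanging level above the tray's far wall. Its short leg tip is near (232,208), its free end near (437,157), and the tray corners are near (463,255), (400,347), (203,272) and (272,198). I'll compare these with the projected geometry.

```bash
python3 - <<'E'
from job import *
f=lambda x,y,z:np.round((pix("side",np.append(world(OBL,x,y),z))+.5-[190,80])*5).tolist()
print("tray", [f(x,y,.015) for x,y in((-.054,-.035),(-.054,.035),(.054,.035),(.054,-.035))])
print("bracket free top inner/outer",f(-.042,-.0195,.073),f(-.042,-.0275,.073),"free bottom inner",f(-.042,-.0195,.048),"tip bottom",f(.046,.0225,.048),f(.038,.0225,.048),"tip top",f(.038,.0225,.073))
im,dd=r.capture("top"); cv2.imwrite("pics/t3.png",im[:,:,::-1])
E
```

```text
tray [[463.0, 250.0], [402.0, 330.0], [208.0, 271.0], [274.0, 195.0]]
bracket free top inner/outer [428.0, 165.0] [435.0, 156.0] free bottom inner [428.0, 207.0] tip bottom [230.0, 207.0] [244.0, 212.0] tip top [241.0, 169.0]
```

The match is within about 1.5 mm, with the tray slightly nearer the camera in -y. I'll shift the tray estimate to suit and place the bracket, then the transformer.

```bash
sed -i 's/\[.4823,.281\]/[.4823,.2797]/' job.py; python3 - <<'E'
from job import *
ok=place("bracket",.012)
if ok:
    pick("transformer",45)
else: print("no contact")
for n in("side","top"):
    im,dd=r.capture(n); np.save(f"{n}4.npy",dd); cv2.imwrite(f"pics/{n}4full.png",im[:,:,::-1])
    a=im[80:200,190:350] if n=="side" else im[190:300,90:240]
    cv2.imwrite(f"pics/{n}4.png",cv2.resize(a[:,:,::-1],None,fx=5,fy=5,interpolation=cv2.INTER_CUBIC))
E
```

```text
bracket contact True foot above floor mm -0.02 [-1.57688013  0.11883311  6.0261145 ]
t 40.1083
transformer picked 0 opening 0.0542 F 44.9972802400589 t 45.4833
```

View pics/top4.png

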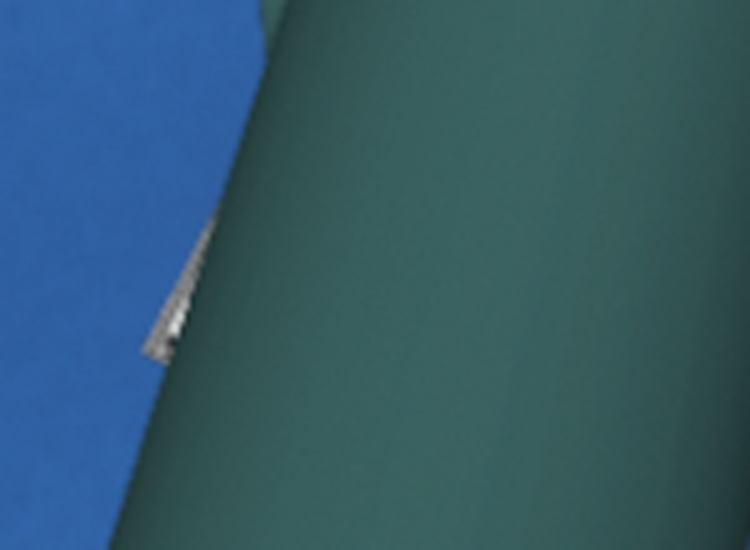

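The top view is blocked by the arm, so I'll use the side crop.

View pics/side4.png

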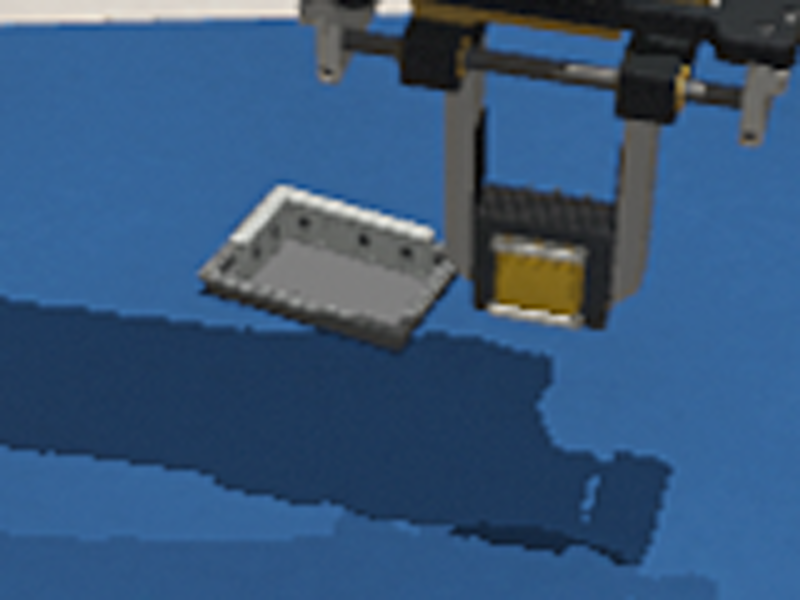

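```bash
python3 - <<'E'
from job import *
S=cloud("side",np.load("side4.npy"))[80:200,190:350].reshape(-1,3); c,a=OBL
m=(np.linalg.norm(S[:,:2]-c,axis=1)<.062)&(S[:,2]>.0265)&(S[:,2]<.038)
L=(S[m,:2]-c)@np.array([[np.cos(a),-np.sin(a)],[np.sin(a),np.cos(a)]])*1000
print(len(L),L.min(0),L.max(0),np.percentile(L,[5,95],axis=0),cv2.minAreaRect(L.astype(np.float32)),np.median(S[m,2]))
f=lambda x,y,z:np.round((pix("side",np.append(world(OBL,x,y),z))+.5-[190,80])*5).tolist()
print("free top inner",f(-.042,-.0195,.031),"tip top inner",f(.038,.0225,.031),"tip top outer",f(.046,.0225,.031))
E
```

```text
153 [-43.39150252 -29.15438258] [45.51090344 24.13160517] [[-38.15035692 -26.35667415]
 [ 42.97626285  17.69202493]] ((0.8607025146484375, -3.5349559783935547), (89.64481353759766, 52.637176513671875), 1.911817193031311) 0.03008468135414799
free top inner [428.0, 237.0] tip top inner [246.0, 241.0] tip top outer [232.0, 237.0]
```

The bracket sits on the tray floor along the two far walls, as planned, and the transformer is held upright at about (545,255) in the crop. Placing it now.

```bash
python3 - <<'E'
from job import *
over("transformer"); ok=place("transformer",.008)
if ok: o=r.get_obs(); r.move_ptp([.45,.0,.3],o["tcp_rot"])
for n in("side","top"):
    im,dd=r.capture(n); np.save(f"{n}5.npy",dd)
    a=im[80:200,190:350] if n=="side" else im[190:300,90:240]
    cv2.imwrite(f"pics/{n}5.png",cv2.resize(a[:,:,::-1],None,fx=5,fy=5,interpolation=cv2.INTER_CUBIC))
E
```

```text
transformer contact True foot above floor mm -0.09 [-1.35292614 -0.47087753  7.44790865]
t 49.6083
```

View pics/side5.png

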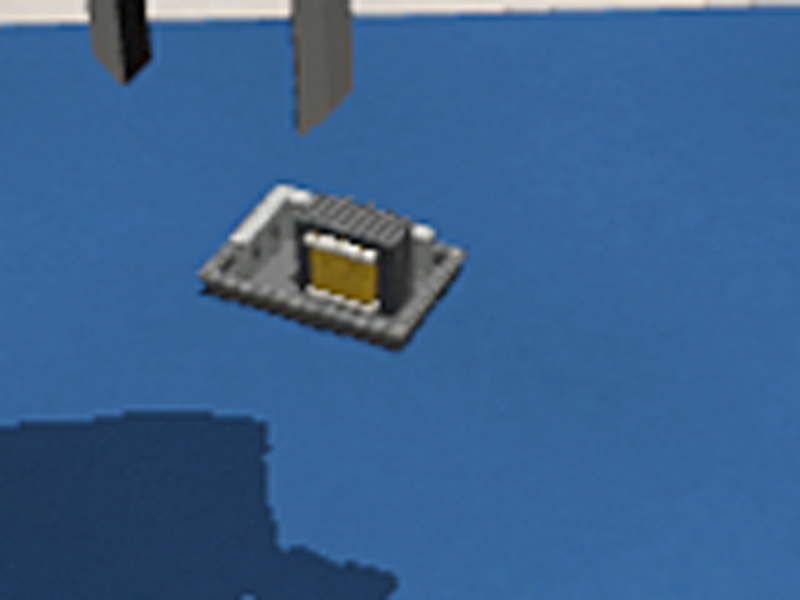

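View pics/top5.png

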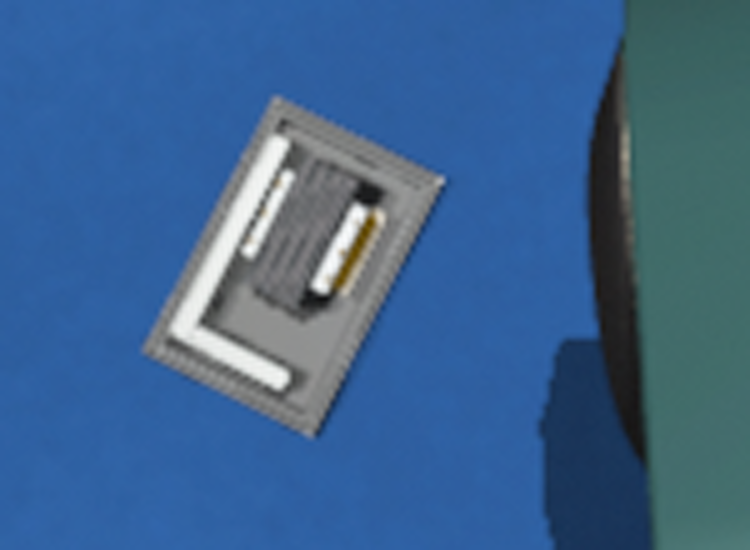

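The bracket lies along the walls with its corner at (185,330) in the top crop. The transformer stands clear inside its angle at about (315,235), and the gripper is away from everything.

```bash
python3 - <<'E'
from bench import r
r.dwell(0.5); print(r.sign_off())
E
```

```text
the job is handed in; nothing more can be done
None
```

Both repair kits are made up and the job is handed in: all five parts stand upright in their trays and I never went near the short capacitor; placing was finished at about 50 s, and sign-off returned no verdict.

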